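Sweep loose components into the catch tray

TASK

Clear the three loose electronic components off the bench: using the fingertips like a brush, push each of them along the bench top through the open side of the catch tray, until all three lie inside it, past its open edge. Push only - do not pick any of them up - and leave the jar, the breadboard and the multimeter where they are.

Things in the scene. Friction and masses are not known exactly. Their poses are not given: they have to be found in the camera images.
- tray: Catch tray fixed to the bench: aluminium walls 25 mm high and 5 mm thick on three sides, no wall and no sill on the fourth (its floor is a paper-thin sheet level with the bench). Inside 120 mm deep (x) by 180 mm wide (y). Origin on the bench at the middle of the inside floor; z up; the open side faces its own -x, which is roughly the robot's right (world -y), turned up to 17 degrees either way.
- tray_mouth (a point): Middle of the tray's open edge, at bench level; 60 mm from the tray's origin towards its -x. Axes parallel to the tray's: +x points into the tray, y runs along the 180 mm open edge.
- relay: Loose black relay, a block 28 mm (x) by 22 mm (y) by 20 mm high with stub pins on its +x end (for looks only, 3.5 mm long), about 22 g. Origin at the centre of its underside, z up. It slides on the bench.
- terminal: Loose grey screw terminal block, 16 mm (x) by 36 mm (y) by 18 mm high with three screw heads on top, about 20 g. Origin at the centre of its underside, z up. It slides on the bench.
- transformer: Loose black potted transformer with a grey top, a block 36 mm (x) by 30 mm (y) by 26 mm high, about 80 g. Origin at the centre of its underside, z up. It slides on the bench.
- jar: Bystander: small closed jar with a white cap, standing in the same row as the components, 36 mm across and 45 mm tall, about 90 g, loose. Origin at the centre of its underside. The jar and the three components stand in one row along x, about 65 mm apart centre to centre, in any order, each somewhere in a 90 mm span of y; the bench between this row and the tray is free.
- breadboard: Bystander: white solderless breadboard lying loose on the bench beyond the row, 55 mm (x) by 165 mm (y) by 10 mm high. Origin at the centre of its underside.
- meter: Bystander: grey hand multimeter lying loose on its back to the robot's right of the row, 150 mm (x) by 75 mm (y) by 34 mm high, dial to 41 mm. Origin at the centre of its underside.

How it is judged:
By the outcome, as a careful person would: the job done as asked, in the order asked, and still so for the second after the job is handed in, with the robot touching nothing.
It also fails if it takes over 72 s, if anything falls off the work surface, if the arm or the gripper's body presses on something with over 40 N, if the wrist force passes 120 N, or if a joint passes its speed limit or range.

ROBOT

A 6-joint arm with a two-finger parallel gripper is mounted at the origin on the work surface. World frame = base frame: x ahead of the robot, y to its left, z up, the work surface at z = 0. Lengths are in m, angles in rad, forces in N, time in s.
With the tool pointing down it reaches from about 0.35 to 0.85 m from the base axis. Payload 8.1 kg.
Tool frame: the origin (TCP) lies at the centre of the arm's flange, where the gripper is bolted on; the fingertips stand 186 mm ahead of it and the grasp point (between the pads) lies 167 mm ahead of it (ctrl.tip_reach is the distance from the TCP to the fingertips, in m); z points along the fingers, y is the line along which they close (so a half turn about z gives the same grasp; the last joint's range is limited). The gripper opens to 93 mm and grips with 3 to 60 N. Pads are 15 mm wide; open, the fingers measure 128 mm over their backs; the gripper's body (75 mm by 188 mm) begins 65 mm behind the grasp point.
Start: joints at [-1.342, 0.13, 1.488, -0, 1.523, -0.085], TCP at [0.185, -0.571, 0.405] pointing down, gripper open.
Joint ranges: [-2.96, 2.96], [-0.89, 2.26], [0.02, 2.5], [-1.34, 4.48], [0, 2.73], [-2.66, 2.66]. Speed limits (rad/s): [2.39, 2.39, 2.79, 3.14, 3.14, 3.14].

INTERFACE

Orientations are given as a unit quaternion [w, x, y, z].
In Python, from bench import ctrl, viewer, finish_job gives the robot as it stands.
- The arm moves only by the shell command python3 -m creep 'ROWS' [OPENING] [FORCE]. ROWS is JSON, a list of rows, each a list of 6 numbers: the shift along the tool's x, y, z in mm, then the turn, a rotation vector about the tool's x, y, z in rad. In form: [[tx, ty, tz, ax, ay, az], ...]. A call has 1 to 8 rows; each row shifts and turns the commanded pose from where the row before left it, along the tool's axes as they then stand; what a row does not reach is not made up. A row lasts 1/12 s, in which the tool goes at most 41.7 mm and 7.16 degrees, less where a joint would pass 70% of its speed; a pose out of reach is approached as far as the arm can. A call with a gripper value outside its range is refused whole. OPENING is the opening, from 0 (shut) to 1 (fully open), set as the call begins (- or left out, the last holds). The fingers move at their own pace and stop on an object; FORCE is the grip in N (left out, the last holds). Time passes only in rows, so rows that do not move let the fingers close. It gives the time, the measured TCP pose, the force, the opening and the grip force at its end, in the units of the state.
- ctrl.get_obs(): the state, without advancing time (a new reading comes with each control period).
- viewer.snapshot(name): name is "scene" or "top" or "wrist"; returns the picture (420x560x3 uint8, blue, green, red); there is no depth.
- viewer.camera_model(name): a dict with "camera_matrix" (3x3 intrinsics, pixels), "extrinsics" (4x4, takes a point from camera to world coordinates). Camera axes: x right, y up, looking along -z (the intrinsics and any distortion apply to the point x, -y, -z); pixel columns grow to the right and rows downward; lengths in m; the calibration is good to about 2 mm. A picture is of the moment at which its call begins: read the wrist's pose just before it. camera_model takes no time and is no camera call; for the wrist camera it gives the pose at the moment of the call.
- finish_job(): hands the job in; it is judged then, once.
The state is a dict: "time": time; "joint_pos": joint angles; "qvel": joint speeds; "joint_efforts": joint torques, N m; "position": TCP position; "tool_rot": TCP orientation; "wrist_force": force on the tool from outside, world axes, zero at the start; "wrist_torque": the same for the moment, N m; "grip_width": opening from 0.0 (shut) to 1.0 (fully open); "gripper_force": force on a finger pad.
Only numpy, scipy, OpenCV 4.12 (cv2) and the standard library are available. Lean on these libraries where they do the work, as an engineer would, in place of code of your own. Each camera call takes 0.05 s, during which the arm holds its last target. There are 200 camera calls.

## Working session

There is one attempt and no reset: what is moved stays moved. The work goes in short steps, Python scripts to look and compute and a shell command to move; the robot and the scene stay as the last step left them, time stands still between calls to the robot, and variables do not carry over. Pictures are saved under pics/ and viewed, at most 10 in all, crops included, and the job is handed in when it is done.

```bash
mkdir -p pics; ls; python3 - <<'E'
from bench import ctrl,viewer
import cv2,numpy as np
print({k:np.round(v,3) for k,v in ctrl.get_obs().items()})
for n in("top","scene"):
    im=viewer.snapshot(n);cv2.imwrite(f"pics/{n}0.png",im)
    m=viewer.camera_model(n);print(n,np.round(m["camera_matrix"],1),np.round(m["extrinsics"],3),[k for k in m])
E
```

```text
pics
{'time': np.float64(0.0), 'joint_pos': array([-1.342,  0.131,  1.489, -0.   ,  1.523, -0.085]), 'qvel': array([ 0.   , -0.   , -0.   ,  0.   ,  0.002,  0.001]), 'joint_efforts': array([-3.0000e-03, -5.5985e+01, -4.9176e+01,  7.7000e-02,  3.5000e-02,
       -0.0000e+00]), 'position': array([ 0.185, -0.57 ,  0.404]), 'tool_rot': array([-0.001,  0.988,  0.156, -0.   ]), 'wrist_force': array([-0.108,  0.251, -0.24 ]), 'wrist_torque': array([-0.02 ,  0.025, -0.025]), 'gripper_force': np.float64(0.0), 'grip_width': np.float64(1.0)}
top [[538.2   0.  282.7]
 [  0.  538.2 213. ]
 [  0.    0.    1. ]] [[-0.004  0.992 -0.122  0.464]
 [-1.    -0.002  0.02  -0.032]
 [ 0.02   0.122  0.992  1.216]
 [ 0.     0.     0.     1.   ]] ['camera_matrix', 'extrinsics']
scene [[489.2   0.  277.5]
 [  0.  489.2 205.7]
 [  0.    0.    1. ]] [[-0.862 -0.434  0.263  0.871]
 [ 0.507 -0.739  0.443  0.395]
 [ 0.002  0.515  0.857  0.869]
 [ 0.     0.     0.     1.   ]] ['camera_matrix', 'extrinsics']
```

View pics/top0.png

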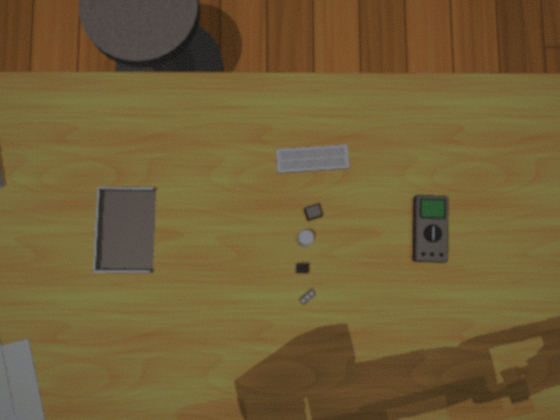

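View pics/scene0.png

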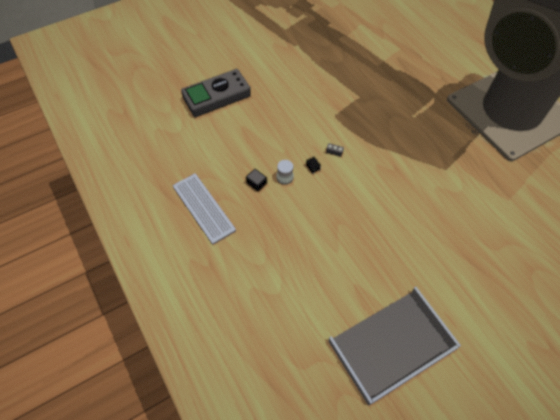

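Top view: transformer at (314,212), jar (306,238), relay (302,268) and terminal (307,297). The tray covers cols 97–155, rows 187–272, with its open edge at col ≈155. The scene view agrees on the order.

```bash
cat > h.py <<'E'
from bench import ctrl,viewer
import cv2,numpy as np
def px2w(n,u,v,z):
    m=viewer.camera_model(n);K=m["camera_matrix"];E=m["extrinsics"]
    d=np.linalg.inv(K)@[u,v,1];d=E[:3,:3]@[d[0],-d[1],-d[2]];o=E[:3,3]
    return o+d*(z-o[2])/d[2]
def w2px(n,p):
    m=viewer.camera_model(n);E=m["extrinsics"];c=E[:3,:3].T@(np.array(p)-E[:3,3])
    q=m["camera_matrix"]@[c[0],-c[1],-c[2]];return q[:2]/q[2]
def ortho(n,name,x0,x1,y0,y1,z,s):
    """rectified bench view at height z: cols = -y, rows = -x, s px/m"""
    im=viewer.snapshot(n)
    W=[(x1,y1),(x1,y0),(x0,y0),(x0,y1)]
    src=np.float32([w2px(n,(*p,z)) for p in W])
    w,h=int((y1-y0)*s),int((x1-x0)*s)
    M=cv2.getPerspectiveTransform(src,np.float32([(0,0),(w,0),(w,h),(0,h)]))
    o=cv2.warpPerspective(im,M,(w,h),flags=cv2.INTER_CUBIC)
    cv2.imwrite("pics/"+name,o);return o
def state():
    o=ctrl.get_obs();print(round(float(o["time"]),2),np.round(o["position"],4),np.round(o["wrist_force"],1))
E
python3 - <<'E'
from h import *
for nm,u,v,z in [("transf",314,212,.026),("jar",306,238,.045),("relay",302.5,268,.02),("term",307.5,296.5,.018),("mouthA",155,187,.025),("mouthB",153,271,.025),("backA",98,187,.025),("backB",95,271,.025),("mA",415,196,.034),("mB",415,261,.03),("bbA",276,150,.01),("bbB",278,172,.01),("bbC",349,167,.01)]:
    print(nm,np.round(px2w("top",u,v,z),3))
o=ortho("top","o1.png",.25,.55,-.21,.11-.02,.02,2000)
E
```

```text
transf [ 0.613 -0.126  0.026]
jar [ 0.553 -0.107  0.045]
relay [ 0.489 -0.1    0.02 ]
term [ 0.426 -0.11   0.018]
mouthA [0.67  0.229 0.025]
mouthB [0.483 0.228 0.025]
backA [0.67  0.355 0.025]
backB [0.484 0.355 0.025]
mA [ 0.647 -0.352  0.034]
mB [ 0.503 -0.348  0.03 ]
bbA [ 0.758 -0.042  0.01 ]
bbB [ 0.707 -0.046  0.01 ]
bbC [ 0.718 -0.209  0.01 ]
```

View pics/o1.png

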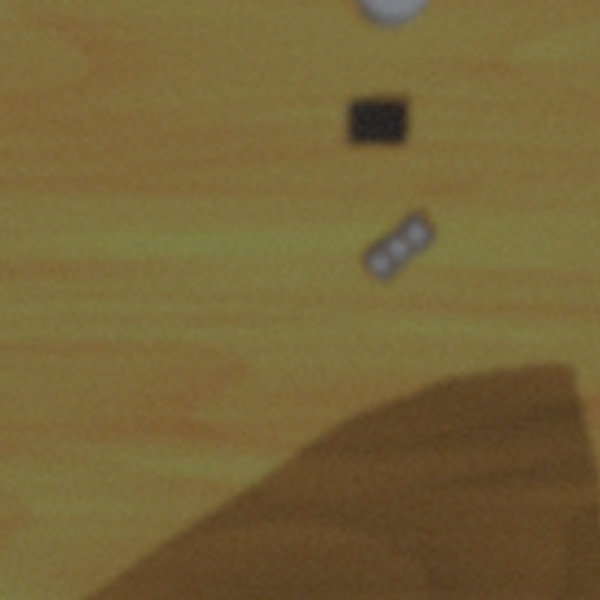

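Everything fits the given sizes: tray mouth centre ≈(0.577, 0.228), with almost no tilt. The pushes therefore run along world +y. I'll turn the tool so its x points to world +y and close the fingers to a ~50 mm brush.

```bash
python3 -m creep '[[0,0,0,0,0,-0.12],[0,0,0,0,0,-0.12],[0,0,0,0,0,-0.12],[0,0,0,0,0,-0.12],[0,0,0,0,0,-0.12],[0,0,0,0,0,-0.12],[0,0,0,0,0,-0.12],[0,0,0,0,0,-0.12]]' 0.16 20
python3 -m creep '[[0,0,0,0,0,-0.12],[0,0,0,0,0,-0.12],[0,0,0,0,0,-0.057],[0,0,0,0,0,0],[0,0,0,0,0,0]]'
python3 -m creep '[[25,30,0,0,0,0],[25,30,0,0,0,0],[25,30,0,0,0,0],[25,30,0,0,0,0],[25,30,0,0,0,0],[25,30,0,0,0,0],[25,30,0,0,0,0],[25,30,0,0,0,0]]'
python3 -c "
from h import *
state();print(ctrl.get_obs()['tool_rot'])"
```

```text
time: 0.82
position: [0.1852, -0.5706, 0.4043]
tool_rot: [-0.0, 0.802, 0.597, 0.0]
wrist_force: [-1.2, -0.1, 0.6]
grip_width: 0.473
gripper_force: 0.0
time: 1.23
position: [0.1852, -0.5706, 0.4044]
tool_rot: [-0.0, 0.708, 0.706, 0.0]
wrist_force: [0.4, 0.1, -0.1]
grip_width: 0.171
gripper_force: 0.0
time: 1.9
position: [0.4264, -0.3692, 0.4048]
tool_rot: [0.0, 0.708, 0.706, 0.0]
wrist_force: [0.3, -1.1, -0.4]
grip_width: 0.163
gripper_force: 0.0
1.9 [ 0.4264 -0.3692  0.4048] [ 0.3 -1.1 -0.4]
[1.15408337e-04 7.08112860e-01 7.06099259e-01 1.29466524e-05]
```

```bash
python3 -m creep '[[23,24,5,0,0,0],[23,24,5,0,0,0],[23,24,5,0,0,0],[23,24,5,0,0,0],[23,24,5,0,0,0],[23,24,5,0,0,0],[23,24,5,0,0,0],[23,24,5,0,0,0]]'
python3 -m creep '[[0,0,25,0,0,0],[0,0,25,0,0,0],[0,0,25,0,0,0],[0,0,25,0,0,0],[0,0,20,0,0,0],[0,0,10,0,0,0],[0,0,0,0,0,0]]'
python3 - <<'E'
from h import *
state();cv2.imwrite("pics/w1.png",viewer.snapshot("wrist"));ortho("scene","s1.png",.38,.68,-.25,.1,.02,1700)
E
```

```text
time: 2.57
position: [0.6182, -0.1853, 0.3644]
tool_rot: [-0.0, 0.708, 0.706, -0.0]
wrist_force: [0.5, -0.7, 0.3]
grip_width: 0.16
gripper_force: 0.0
time: 3.15
position: [0.6159, -0.1862, 0.2313]
tool_rot: [-0.003, 0.708, 0.707, -0.001]
wrist_force: [-1.6, 0.2, -0.5]
grip_width: 0.157
gripper_force: 0.0
3.15 [ 0.6159 -0.1862  0.2313] [-1.6  0.2 -0.5]
```

View pics/w1.png

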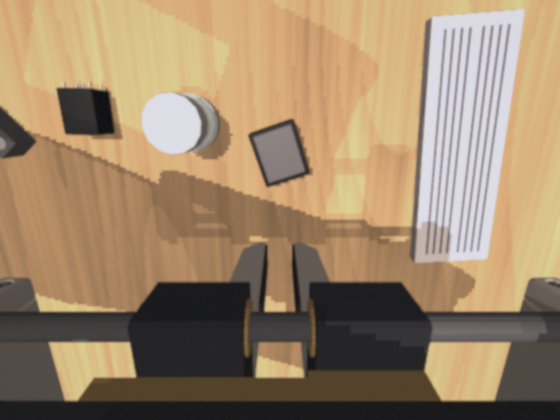

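Wrist view: the transformer at (279,152) is turned ~17° and sits straight ahead of the fingertips (265 and 295, row 245). The jar at (175,122) is clear to the left and the breadboard is well to the right. Now I'll descend and push.

```bash
python3 -c "
from h import *
print(px2w('wrist',279,152,.026), px2w('wrist',173,123,.045), px2w('wrist',88,110,.02))"
python3 -m creep '[[0,0,15,0,0,0],[0,0,15,0,0,0],[0,0,8,0,0,0],[0,0,0,0,0,0],[0,0,0,0,0,0]]'
python3 -m creep '[[5,0,0,0,0,0],[5,0,0,0,0,0],[5,0,0,0,0,0],[5,0,0,0,0,0],[5,0,0,0,0,0],[5,0,0,0,0,0],[5,0,0,0,0,0],[5,0,0,0,0,0]]'

```

```text
[ 0.61762524 -0.12497503  0.026     ] [ 0.55850099 -0.10682348  0.045     ] [ 0.49689727 -0.09923405  0.02      ]
time: 3.67
position: [0.6167, -0.1865, 0.1954]
tool_rot: [-0.001, 0.707, 0.707, -0.0]
wrist_force: [0.5, -0.4, -0.1]
grip_width: 0.158
gripper_force: 0.0
time: 4.33
position: [0.6172, -0.1461, 0.1969]
tool_rot: [0.0, 0.707, 0.707, -0.0]
wrist_force: [0.0, -0.4, -0.2]
grip_width: 0.16
gripper_force: 0.2
```

```bash
python3 -m creep '[[5,0,2,0,0,0],[6,0,2,0,0,0],[7,0,0,0,0,0],[8,0,0,0,0,0],[8,0,0,0,0,0],[8,0,0,0,0,0],[8,0,0,0,0,0],[8,0,0,0,0,0]]'
python3 -m creep '[[8,0,0,0,0,0],[8,0,0,0,0,0],[8,0,0,0,0,0],[8,0,0,0,0,0],[8,0,0,0,0,0],[8,0,0,0,0,0],[8,0,0,0,0,0],[8,0,0,0,0,0]]'
python3 - <<'E'
from h import *
state();ortho("top","t2.png",.38,.68,-.25,.36,.02,1300)
E
```

```text
time: 5.0
position: [0.6172, -0.0877, 0.1928]
tool_rot: [-0.0, 0.707, 0.707, 0.0]
wrist_force: [0.1, -0.2, -0.3]
grip_width: 0.159
gripper_force: 0.1
time: 5.67
position: [0.6173, -0.0239, 0.1928]
tool_rot: [0.0, 0.707, 0.707, 0.0]
wrist_force: [0.4, -0.2, -0.1]
grip_width: 0.157
gripper_force: 0.2
5.67 [ 0.6173 -0.0239  0.1928] [ 0.4 -0.2 -0.1]
```

View pics/t2.png

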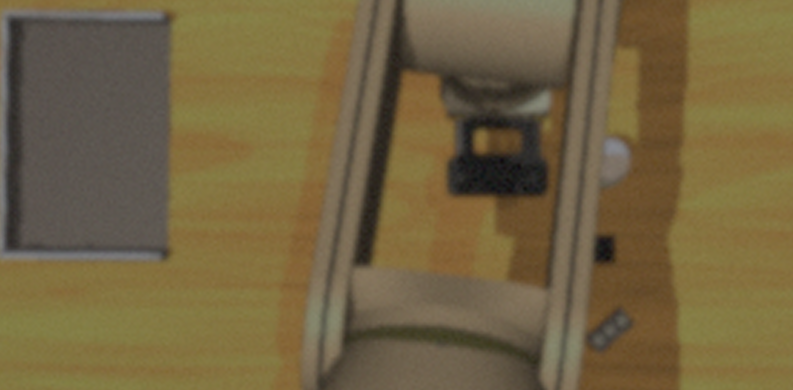

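Top view: the other parts haven't moved: jar (612,160), relay (603,248), terminal (610,330). The arm hides the transformer, so I'll check it with the wrist camera after more pushing.

```bash
python3 -m creep '[[8,0,0,0,0,0],[8,0,0,0,0,0],[8,0,0,0,0,0],[8,0,0,0,0,0],[8,0,0,0,0,0],[8,0,0,0,0,0],[8,0,0,0,0,0],[8,0,0,0,0,0]]'
python3 - <<'E'
from h import *
state();cv2.imwrite("pics/w3.png",viewer.snapshot("wrist"))
E
```

```text
time: 6.38
position: [0.6172, 0.0402, 0.1927]
tool_rot: [-0.0, 0.707, 0.707, -0.0]
wrist_force: [0.1, -0.0, 0.6]
grip_width: 0.158
gripper_force: 0.1
6.38 [0.6172 0.0402 0.1927] [ 0.1 -0.   0.6]
```

View pics/w3.png

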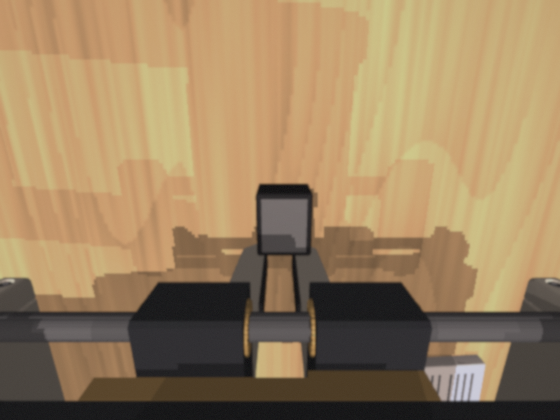

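Wrist view: the transformer at (284,220) lies square and centred against both fingertips. I'll carry on into the tray.

```bash
for i in 1 2 3; do :; done
python3 -m creep '[[10,0,0,0,0,0],[10,0,0,0,0,0],[10,0,0,0,0,0],[10,0,0,0,0,0],[10,0,0,0,0,0],[10,0,0,0,0,0],[10,0,0,0,0,0],[10,0,0,0,0,0]]'
python3 -m creep '[[10,0,0,0,0,0],[10,0,0,0,0,0],[10,0,0,0,0,0],[10,0,0,0,0,0],[10,0,0,0,0,0],[10,0,0,0,0,0],[10,0,0,0,0,0],[10,0,0,0,0,0]]'
python3 -m creep '[[10,0,0,0,0,0],[10,0,0,0,0,0],[10,0,0,0,0,0],[10,0,0,0,0,0],[10,0,0,0,0,0],[10,0,0,0,0,0],[8,0,0,0,0,0],[6,0,0,0,0,0]]'
python3 -m creep '[[4,0,0,0,0,0],[3,0,0,0,0,0],[0,0,0,0,0,0],[-10,0,0,0,0,0],[-15,0,0,0,0,0],[-10,0,-25,0,0,0],[0,0,-35,0,0,0],[0,0,-35,0,0,0]]'
```

```text
time: 7.1
position: [0.6172, 0.1204, 0.1927]
tool_rot: [-0.0, 0.707, 0.707, -0.0]
wrist_force: [-0.4, 0.2, 0.5]
grip_width: 0.16
gripper_force: 0.1
time: 7.77
position: [0.6172, 0.2003, 0.1928]
tool_rot: [0.0, 0.707, 0.707, 0.0]
wrist_force: [0.0, -0.2, -0.2]
grip_width: 0.158
gripper_force: 0.2
time: 8.43
position: [0.6172, 0.2745, 0.1928]
tool_rot: [-0.0, 0.707, 0.707, 0.0]
wrist_force: [0.2, -0.1, 0.6]
grip_width: 0.16
gripper_force: 0.3
time: 9.1
position: [0.6167, 0.2423, 0.2869]
tool_rot: [-0.001, 0.708, 0.706, -0.002]
wrist_force: [0.0, 0.2, -0.2]
grip_width: 0.161
gripper_force: 0.0
```

```bash

python3 -m creep '[[-33,-11,0,0,0,0],[-33,-11,0,0,0,0],[-33,-11,0,0,0,0],[-33,-11,0,0,0,0],[-33,-11,0,0,0,0],[-33,-11,0,0,0,0],[-33,-11,0,0,0,0],[-33,-11,0,0,0,0]]'
python3 -m creep '[[-32,-11,0,0,0,0],[-32,-11,0,0,0,0],[-32,-11,0,0,0,0],[-31,-10,0,0,0,0],[0,0,0,0,0,0.065],[0,0,0,0,0,0.065],[0,0,0,0,0,0],[0,0,0,0,0,0]]'
python3 - <<'E'
from h import *
state();cv2.imwrite("pics/w4.png",viewer.snapshot("wrist"));viewer
E
```

```text
time: 9.77
position: [0.5277, -0.0216, 0.2877]
tool_rot: [0.0, 0.708, 0.707, -0.0]
wrist_force: [0.5, -0.4, -0.3]
grip_width: 0.162
gripper_force: 0.0
time: 10.43
position: [0.4854, -0.1467, 0.2876]
tool_rot: [0.0, 0.751, 0.66, -0.0]
wrist_force: [0.4, -0.8, -0.0]
grip_width: 0.162
gripper_force: 0.0
10.43 [ 0.4854 -0.1467  0.2876] [ 0.4 -0.8 -0. ]
```

View pics/w4.png

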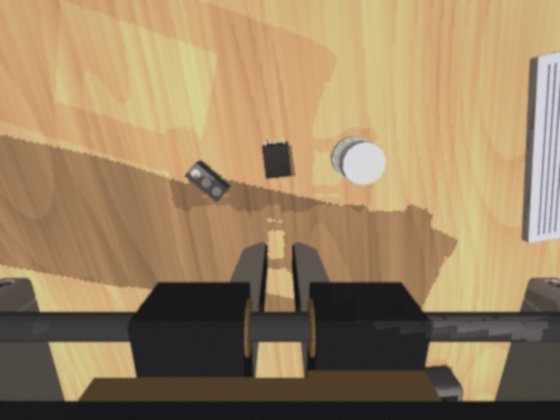

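Wrist view: the relay at (277,160) lies dead ahead of the fingertips. The terminal (208,181) and the jar (358,162) are clear on either side. Descending and pushing along tool x.

```bash
python3 -c "
from h import *
print(px2w('wrist',277,160,.02), px2w('wrist',208,181,.018))"
python3 -m creep '[[0,0,25,0,0,0],[0,0,25,0,0,0],[0,0,25,0,0,0],[0,0,12,0,0,0],[0,0,6,0,0,0],[0,0,0,0,0,0],[0,0,0,0,0,0]]'
python3 -m creep '[[4,0,0,0,0,0],[4,0,0,0,0,0],[4,0,0,0,0,0],[4,0,0,0,0,0],[4,0,0,0,0,0],[4,0,0,0,0,0],[5,0,0,0,0,0],[5,0,0,0,0,0]]'
python3 -m creep '[[6,0,0,0,0,0],[7,0,0,0,0,0],[8,0,0,0,0,0],[8,0,0,0,0,0],[8,0,0,0,0,0],[8,0,0,0,0,0],[8,0,0,0,0,0],[8,0,0,0,0,0]]'
python3 -m creep '[[8,0,0,0,0,0],[8,0,0,0,0,0],[8,0,0,0,0,0],[8,0,0,0,0,0],[8,0,0,0,0,0],[8,0,0,0,0,0],[8,0,0,0,0,0],[8,0,0,0,0,0]]'
python3 - <<'E'
from h import *
state();cv2.imwrite("pics/w5.png",viewer.snapshot("wrist"))
E
```

```text
[ 0.49019377 -0.09765612  0.02      ] [ 0.42845208 -0.10821739  0.018     ]
time: 11.07
position: [0.4866, -0.1457, 0.1955]
tool_rot: [0.0, 0.751, 0.66, 0.0]
wrist_force: [-0.3, -0.2, -0.4]
grip_width: 0.165
gripper_force: 0.0
time: 11.73
position: [0.4907, -0.1115, 0.1948]
tool_rot: [0.0, 0.752, 0.66, -0.0]
wrist_force: [-1.5, -0.2, 0.4]
grip_width: 0.16
gripper_force: 0.2
time: 12.4
position: [0.4986, -0.0506, 0.1947]
tool_rot: [-0.0, 0.751, 0.66, -0.0]
wrist_force: [0.4, -1.0, -0.3]
grip_width: 0.16
gripper_force: 0.1
time: 13.07
position: [0.5069, 0.0127, 0.1947]
tool_rot: [-0.0, 0.752, 0.66, -0.0]
wrist_force: [-0.1, -0.2, 1.3]
grip_width: 0.159
gripper_force: 0.1
13.07 [0.5069 0.0127 0.1947] [-0.1 -0.2  1.3]
```

View pics/w5.png

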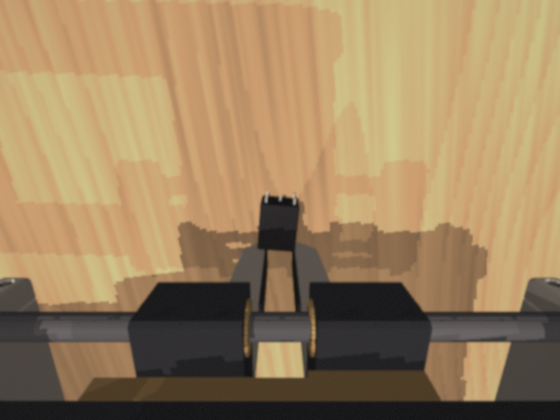

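Wrist view: the relay at (279,223) sits square against both fingertips. On into the tray.

```bash

python3 -m creep '[[10,0,0,0,0,0],[10,0,0,0,0,0],[10,0,0,0,0,0],[10,0,0,0,0,0],[10,0,0,0,0,0],[10,0,0,0,0,0],[10,0,0,0,0,0],[10,0,0,0,0,0]]'
python3 -m creep '[[10,0,0,0,0,0],[10,0,0,0,0,0],[10,0,0,0,0,0],[10,0,0,0,0,0],[10,0,0,0,0,0],[10,0,0,0,0,0],[10,0,0,0,0,0],[10,0,0,0,0,0]]'
python3 -m creep '[[10,0,0,0,0,0],[10,0,0,0,0,0],[10,0,0,0,0,0],[10,0,0,0,0,0],[10,0,0,0,0,0],[10,0,0,0,0,0],[10,0,0,0,0,0],[10,0,0,0,0,0]]'
python3 -m creep '[[10,0,0,0,0,0],[8,0,0,0,0,0],[6,0,0,0,0,0],[4,0,0,0,0,0],[2,0,0,0,0,0],[0,0,0,0,0,0],[-10,0,0,0,0,0],[-15,0,0,0,0,0]]'
python3 -m creep '[[-10,0,-25,0,0,0],[0,0,-35,0,0,0],[0,0,-35,0,0,0],[0,0,0,0,0,0.065],[0,0,0,0,0,0.065],[0,0,0,0,0,0]]'
python3 - <<'E'
from h import *
state()
E
```

```text
time: 13.78
position: [0.5173, 0.0924, 0.1947]
tool_rot: [-0.0, 0.751, 0.66, 0.0]
wrist_force: [1.0, -0.2, 0.3]
grip_width: 0.159
gripper_force: 0.1
time: 14.45
position: [0.5277, 0.1716, 0.1947]
tool_rot: [-0.0, 0.752, 0.66, 0.0]
wrist_force: [0.7, -0.2, -0.1]
grip_width: 0.161
gripper_force: 0.1
time: 15.12
position: [0.5381, 0.2509, 0.1947]
tool_rot: [-0.0, 0.752, 0.66, -0.0]
wrist_force: [-0.1, -0.2, 0.3]
grip_width: 0.158
gripper_force: 0.1
time: 15.78
position: [0.5385, 0.2545, 0.1947]
tool_rot: [0.0, 0.751, 0.66, 0.0]
wrist_force: [-0.7, -0.4, 0.1]
grip_width: 0.161
gripper_force: 0.0
time: 16.28
position: [0.5375, 0.2433, 0.2907]
tool_rot: [0.0, 0.794, 0.608, 0.001]
wrist_force: [-0.4, -0.8, -0.3]
grip_width: 0.162
gripper_force: 0.0
16.28 [0.5375 0.2433 0.2907] [-0.4 -0.8 -0.3]
```

```bash

python3 -m creep '[[-33,-1,0,0,0,0],[-33,-1,0,0,0,0],[-33,-1,0,0,0,0],[-33,-1,0,0,0,0],[-33,-1,0,0,0,0],[-33,-1,0,0,0,0],[-33,-1,0,0,0,0],[-33,-1,0,0,0,0]]'
python3 -m creep '[[-33,-1,0,0,0,0],[-33,-1,0,0,0,0],[-33,-1,0,0,0,0],[-33,-1,0,0,0,0],[-26,-1,0,0,0,0],[0,0,0,0,0,0],[0,0,0,0,0,0]]'
python3 - <<'E'
from h import *
state();cv2.imwrite("pics/w6.png",viewer.snapshot("wrist"))
E
```

```text
time: 16.95
position: [0.4601, -0.0102, 0.2889]
tool_rot: [-0.0, 0.792, 0.61, -0.001]
wrist_force: [0.1, -0.3, 0.7]
grip_width: 0.163
gripper_force: 0.0
time: 17.53
position: [0.415, -0.1608, 0.289]
tool_rot: [-0.001, 0.793, 0.609, -0.0]
wrist_force: [-0.3, -0.6, 1.0]
grip_width: 0.163
gripper_force: 0.0
17.53 [ 0.415  -0.1608  0.289 ] [-0.3 -0.6  1. ]
```

View pics/w6.png

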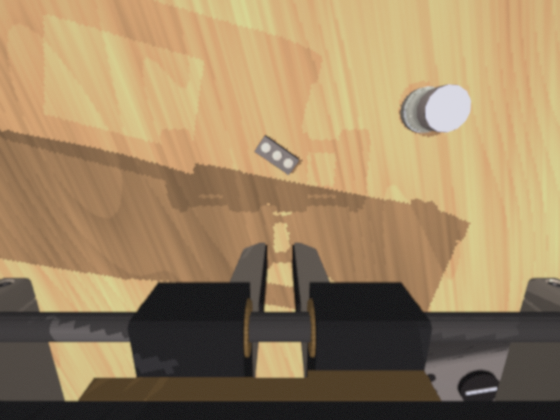

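Wrist view: the terminal (277,155) is straight ahead and turned ~30°. The jar (437,108) is well off to the right. Descend and push, slowly at first so the terminal squares up.

```bash

python3 -m creep '[[0,0,25,0,0,0],[0,0,25,0,0,0],[0,0,25,0,0,0],[0,0,14,0,0,0],[0,0,7,0,0,0],[0,0,0,0,0,0],[0,0,0,0,0,0]]'
python3 -m creep '[[4,0,0,0,0,0],[4,0,0,0,0,0],[4,0,0,0,0,0],[4,0,0,0,0,0],[4,0,0,0,0,0],[4,0,0,0,0,0],[4,0,0,0,0,0],[4,0,0,0,0,0]]'
python3 -m creep '[[4,0,0,0,0,0],[4,0,0,0,0,0],[4,0,0,0,0,0],[4,0,0,0,0,0],[4,0,0,0,0,0],[4,0,0,0,0,0],[5,0,0,0,0,0],[6,0,0,0,0,0]]'
python3 -m creep '[[7,0,0,0,0,0],[8,0,0,0,0,0],[8,0,0,0,0,0],[8,0,0,0,0,0],[8,0,0,0,0,0],[8,0,0,0,0,0],[8,0,0,0,0,0],[8,0,0,0,0,0]]'
python3 - <<'E'
from h import *
state();cv2.imwrite("pics/w7.png",viewer.snapshot("wrist"))
E
```

```text
time: 18.17
position: [0.4164, -0.1589, 0.1939]
tool_rot: [-0.0, 0.792, 0.61, -0.0]
wrist_force: [-0.7, -0.6, 0.3]
grip_width: 0.158
gripper_force: 0.0
time: 18.83
position: [0.4246, -0.1281, 0.1938]
tool_rot: [0.0, 0.793, 0.61, 0.0]
wrist_force: [0.1, -0.2, 0.2]
grip_width: 0.161
gripper_force: 0.0
time: 19.5
position: [0.4335, -0.0944, 0.1937]
tool_rot: [-0.0, 0.793, 0.609, -0.0]
wrist_force: [0.1, -0.8, 0.3]
grip_width: 0.163
gripper_force: 0.1
time: 20.17
position: [0.4499, -0.033, 0.1937]
tool_rot: [0.0, 0.793, 0.61, -0.0]
wrist_force: [0.8, -0.2, -0.2]
grip_width: 0.16
gripper_force: 0.1
20.17 [ 0.4499 -0.033   0.1937] [ 0.8 -0.2 -0.2]
```

View pics/w7.png

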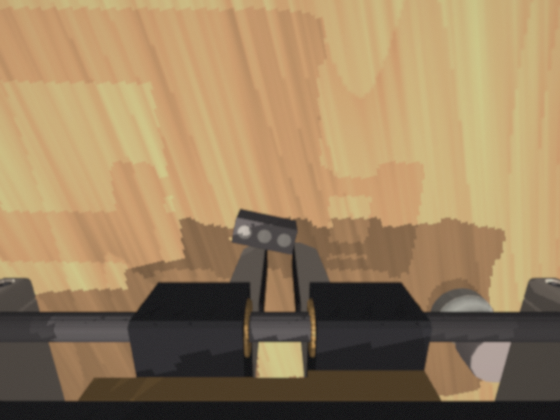

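Wrist view: the terminal (264,232) isn't quite flush and sits ~9 mm left of the fingertip centre (280). I'll back off, recentre and carry on.

```bash

python3 -m creep '[[-8,0,0,0,0,0],[0,-9,0,0,0,0],[0,0,0,0,0,0],[4,0,0,0,0,0],[4,0,0,0,0,0],[4,0,0,0,0,0],[5,0,0,0,0,0],[6,0,0,0,0,0]]'
python3 -m creep '[[8,0,0,0,0,0],[8,0,0,0,0,0],[8,0,0,0,0,0],[8,0,0,0,0,0],[8,0,0,0,0,0],[8,0,0,0,0,0],[8,0,0,0,0,0],[8,0,0,0,0,0]]'
python3 - <<'E'
from h import *
state();cv2.imwrite("pics/w8.png",viewer.snapshot("wrist"))
E
```

```text
time: 20.88
position: [0.4451, -0.0167, 0.1938]
tool_rot: [0.0, 0.793, 0.609, 0.0]
wrist_force: [0.5, 0.3, -0.7]
grip_width: 0.159
gripper_force: 0.1
time: 21.55
position: [0.4615, 0.0456, 0.1937]
tool_rot: [-0.0, 0.793, 0.61, -0.0]
wrist_force: [0.9, 0.2, 0.4]
grip_width: 0.161
gripper_force: 0.0
21.55 [0.4615 0.0456 0.1937] [0.9 0.2 0.4]
```

View pics/w8.png

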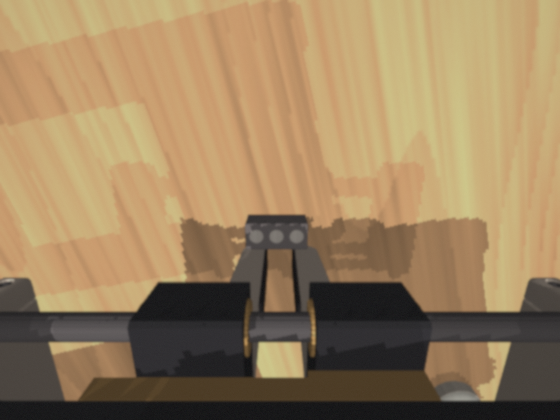

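Wrist view: the terminal (277,233) is now flush and centred. On the present heading it would pass close to the near wall's end, so I'll steer a curve: turn further, then straighten inside the mouth.

```bash

python3 -m creep '[[8,0,0,0,0,0.025],[8,0,0,0,0,0.025],[8,0,0,0,0,0.025],[8,0,0,0,0,0.025],[8,0,0,0,0,0.025],[8,0,0,0,0,0.025],[8,0,0,0,0,0.025],[8,0,0,0,0,0.025]]'
python3 -m creep '[[9,0,0,0,0,0],[9,0,0,0,0,0],[9,0,0,0,0,0],[9,0,0,0,0,0],[9,0,0,0,0,0],[9,0,0,0,0,0],[9,0,0,0,0,0],[9,0,0,0,0,0]]'
python3 - <<'E'
from h import *
state();cv2.imwrite("pics/w9.png",viewer.snapshot("wrist"))
E
```

```text
time: 22.27
position: [0.4832, 0.1053, 0.1937]
tool_rot: [0.0, 0.85, 0.527, -0.0]
wrist_force: [0.0, 0.5, -0.4]
grip_width: 0.161
gripper_force: 0.0
time: 22.93
position: [0.5154, 0.1702, 0.1937]
tool_rot: [-0.0, 0.85, 0.527, -0.0]
wrist_force: [-0.1, -0.3, 0.3]
grip_width: 0.161
gripper_force: 0.0
22.93 [0.5154 0.1702 0.1937] [-0.1 -0.3  0.3]
```

View pics/w9.png

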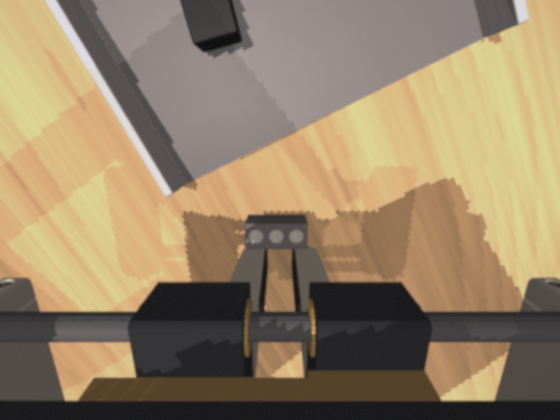

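I have now viewed 12 pictures, two over the limit of 10, so I won't view any more and will check the result numerically. This last one shows the terminal (277,233) flush, heading into the mouth clear of the near wall's end (175,190), with the relay deep in the tray at (215,30).

```bash

python3 -m creep '[[9,0,0,0,0,-0.02],[9,0,0,0,0,-0.02],[9,0,0,0,0,-0.03],[9,0,0,0,0,-0.03],[9,0,0,0,0,-0.03],[9,0,0,0,0,-0.03],[9,0,0,0,0,-0.03],[9,0,0,0,0,-0.03]]'
python3 -m creep '[[8,0,0,0,0,-0.02],[6,0,0,0,0,-0.02],[4,0,0,0,0,0],[3,0,0,0,0,0],[0,0,0,0,0,0],[-8,0,0,0,0,0],[-15,0,0,0,0,0],[-15,0,0,0,0,0]]'
python3 -m creep '[[0,0,-30,0,0,0],[0,0,-40,0,0,0],[-20,0,-40,0,0,0],[-40,0,0,0,0,0],[-40,0,0,0,0,0],[-40,0,0,0,0,0],[-40,0,0,0,0,0],[-40,0,0,0,0,0]]'
python3 -m creep '[[-40,0,0,0,0,0],[-40,0,0,0,0,0],[-40,0,0,0,0,0],[-40,0,0,0,0,0],[-40,0,0,0,0,0],[-40,0,0,0,0,0],[0,0,0,0,0,0],[0,0,0,0,0,0]]'
python3 - <<'E'
from h import *
state()
o=ortho("top","t3.png",.45,.70,.19,.38,.02,1500)
g=cv2.cvtColor(o,cv2.COLOR_BGR2GRAY);f=cv2.GaussianBlur(g,(0,0),4)
xs=np.arange(.69,.46,-.01)
ys=np.arange(.37,.195,-.01)
print("y(mm) ",*[f"{int(round(y*1000)):4d}" for y in ys])
for x in xs: print(f"x{x*1000:4.0f}",*[f"{f[int((.70-x)*1500),int((.38-y)*1500)]:4d}" for y in ys])
E
```

```text
time: 23.65
position: [0.5413, 0.2373, 0.1937]
tool_rot: [-0.0, 0.786, 0.619, -0.0]
wrist_force: [-0.2, 0.3, -0.0]
grip_width: 0.162
gripper_force: 0.0
time: 24.32
position: [0.5378, 0.2186, 0.1936]
tool_rot: [0.0, 0.774, 0.633, -0.0]
wrist_force: [0.8, 0.5, 0.2]
grip_width: 0.157
gripper_force: 0.0
time: 24.98
position: [0.4933, 0.0028, 0.301]
tool_rot: [0.0, 0.774, 0.633, 0.0]
wrist_force: [-0.0, 0.0, -0.9]
grip_width: 0.16
gripper_force: 0.0
time: 25.65
position: [0.4454, -0.2323, 0.3009]
tool_rot: [-0.0, 0.776, 0.631, -0.0]
wrist_force: [-0.2, -0.3, -0.5]
grip_width: 0.161
gripper_force: 0.0
25.65 [ 0.4454 -0.2323  0.3009] [-0.2 -0.3 -0.5]
y(mm)   370  360  350  340  330  320  310  300  290  280  270  260  250  240  230  220  210  200
x 690  110  110  110  111  113  110  108  110  111  112  113  112  109  110  112  112  114  116
x 680  109  110  111  111  110  108  109  111  112  113  111  111  112  114  115  116  117  116
x 670  111  114  105  105  105  107  108  106  107  110  111  115  114  112   94  117  119  119
x 660  109  115   56   71   78   78   78   78   79   80   81   
[... 1156 characters left out ...]
 87   87  103  117  117  116
x 530  114  114   52   81   85   85   81   74   67   93   71   83   88   88  100  116  116  115
x 520  114  112   53   81   85   86   87   87   86   87   87   88   89   88  103  113  112  112
x 510  114  111   52   81   85   86   87   87   87   88   88   88   88   88  104  114  114  113
x 500  112  110   52   83   86   86   86   88   87   87   88   88   88   89  101  110  110  109
x 490  113  111   69   79   78   82   82   83   81   83   84   84   84   79   91  112  111  111
x 480  110  113  114  115  113  112  111  110  111  112  111  111  111  107  104  114  114  114
x 470  111  111  112  112  113  112  113  113  113  113  112  112  112  112  112  111  111  111
```

All three are inside: their nearest edges are at y ≈0.255 or more, and the mouth is at 0.23. Last check before handing in: compare the bystanders with the first picture.

```bash
python3 - <<'E'
from h import *
a=cv2.imread("pics/top0.png");b=viewer.snapshot("top")
for n,(u0,u1,v0,v1) in dict(bb=(272,353,142,176),jar=(296,316,229,248),meter=(410,452,192,266)).items():
    t=a[v0:v1,u0:u1];r=cv2.matchTemplate(b[v0-6:v1+6,u0-6:u1+6],t,cv2.TM_CCOEFF_NORMED)
    _,s,_,l=cv2.minMaxLoc(r);print(n,round(s,3),l[0]-6,l[1]-6)
E
```

```text
bb 0.991 0 0
jar 0.993 0 0
meter 0.858 0 0
```

```bash
python3 -c "
from bench import finish_job
print(finish_job())"
```

```text
the job is handed in; nothing more can be done
None
```

Job handed in at about 26 s: the transformer, relay and terminal all lie in the tray, at least 25 mm past its open edge, pushed only; the jar, breadboard and multimeter show no shift in the top picture (the multimeter's match was weaker, probably because of the arm or its shadow), and I viewed 12 pictures, two over the limit of 10.

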